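# Hold down the recessed reset button of the connector tester

## Robot

A 6-joint arm with a two-finger parallel gripper is mounted at the origin on the work surface; the furniture and walls round the work are solid. World frame = base frame: x ahead of the robot, y to its left, z up, the work surface at z = 0. Lengths are in m, angles in rad, forces in N, time in s.
With the tool pointing down it reaches from about 0.25 to 0.85 m from the base axis. Payload 12.5 kg.
Tool frame: the origin (TCP) lies between the finger pads; the fingertips stand manip.tip_extent ahead of it and the grasp point (between the pads) lies 2 mm behind it (manip.tip_extent is the distance from the TCP to the fingertips, in m); y points along the fingers, x is the direction in which the jaws open and shut, and the axes are right-handed (so a half turn about y gives the same grasp; the last joint's range is limited). The gripper opens to 93 mm and grips with 3 to 60 N. Pads are 15 mm wide; open, the fingers measure 128 mm over their backs; the gripper's body (75 mm by 188 mm) begins 65 mm behind the grasp point.
Start: joints at [-1.273, 0.351, 1.652, -0, 1.139, -0.085], TCP at [0.205, -0.51, 0.236] pointing down, gripper open.
Joint ranges: [-2.75, 2.75], [-0.79, 2.1], [0.01, 2.65], [-1.57, 4.71], [0.07, 3.14], [-2.87, 2.87]. Speed limits (rad/s): [2.22, 2.22, 2.79, 3.14, 3.14, 3.14].

## Interface

Orientations are given as [roll, pitch, yaw] about the fixed x, y, z axes, in that order (R = Rz(yaw) Ry(pitch) Rx(roll)).
In Python, from workcell import manip gives the robot as it stands. Calls block until the motion is done:
- manip.move_to(position, orientation): joint-space move of the TCP to a pose.
- manip.move_linear(position, rot=None, feed=0.15, until_force=None): straight line of the TCP; rot=None keeps the orientation; feed is the mean speed in m/s. With until_force (N) it stops when the force on the tool has changed by that much, and returns True; else False.
- manip.move_joints(angles): joint-space move.
- manip.ungrasp() and manip.close(force=None): open the fingers fully, or close them until they stop; force is the grip in N (None keeps the last).
- manip.dwell(seconds).
- manip.solve_ik(position, orientation): joint angles nearest the present ones, or None.
- manip.state(): the state.
- manip.read_camera(name): name is "scene" or "side" or "wrist"; returns the picture (384x512x3 uint8, red, green, blue); there is no depth.
- manip.camera_model(name): a dict with "intrinsics" (3x3 intrinsics, pixels), "k1" (the pictures are not rectified: a ray, as slopes to the right and down, at radius r is drawn at 1 + k1 r^2 times it, then the intrinsics apply), "T" (4x4, takes a point from camera to world coordinates). Camera axes: x right, y up, looking along -z (the intrinsics and any distortion apply to the point x, -y, -z); pixel columns grow to the right and rows downward; lengths in m; the calibration is good to about 2 mm. A picture is of the moment at which its call begins: read the wrist's pose just before it. camera_model takes no time and is no camera call; for the wrist camera it gives the pose at the moment of the call.
A pose or a line that the arm cannot do raises manip.Unreachable and nothing moves.
- manip.close_job(): hands the job in, once; it reports no verdict.
The state is a dict: "time_s": time; "q": joint angles; "qd": joint speeds; "effort": joint torques, N m; "ee_pos": TCP position; "orientation": TCP orientation; "ft_force": force on the tool from outside, world axes, zero at the start; "torque": the same for the moment, N m; "gripper_width": finger opening in m.
Only numpy, scipy, OpenCV 4.12 (cv2) and the standard library are available. Lean on these libraries where they do the work, as an engineer would, in place of code of your own. Each camera call takes 0.05 s, during which the arm holds its last target. There are 200 camera calls.

## Task

Reset the connector tester: take the yellow-handled screwdriver out of its wooden stand, put its tip into the round recess of the tester's orange swing cover and swing the cover fully aside with it, then reach the tip through the uncovered hole and press the recessed red button all the way down. Finish while still gripping the screwdriver and holding the button down; do not let go or put it back. Leave the other things on the bench where they are.

Things in the scene. Friction and masses are not known exactly. Their poses are not given: they have to be found in the camera images.
- tester: White connector tester, 110 x 100 mm and 55 mm high, black end walls; stands on the bench and does not move. Origin at the centre of its underside; x to its rear, y to its left, z up; the test sockets run along its front (-x) edge. Its reset hole is a round vertical bore, 14 mm wide, at x = -4, y = 0 mm on the flat top.
- reset_hole (a point): Centre of the mouth of the reset hole, in the tester's top face, 55 mm above the bench; axes as the tester's. The 14 mm bore goes straight down; the red button lies in it, its top 18 mm below the mouth when out. The closed cover hides the hole.
- reset_button (a joint): Push-in of the red button (12 mm wide) in the bore, m: 0 out, 0.005 fully down on its stop. A spring pushes it back: 1.2 N at the start of the travel, 4.2 N at the end.
- cover (a joint): Angle of the orange swing cover about its upright pivot, rad: 0 shut (the cover's end straight over the hole, pointing from the pivot to the tester's front, -x), 1.5 fully open at its stop (pointing to the tester's right side, -y). Grows counter-clockwise seen from above; light friction (about 0.4 N at the recess), stays where it is left. It starts between 0 and 0.2; the hole is wholly clear from 0.75.
- cover_pivot (a point): Point on the cover's pivot axis, on the tester's top face (height 55 mm), 34 mm behind the reset hole (tester +x). The pivot boss rises 11 mm over the top face.
- cover_recess (a point): Centre of the floor of the blind round recess in the cover's end: 34 mm from the pivot axis, floor 59 mm above the bench. The recess is 14 mm wide and 7 mm deep, open to above, in a round orange end 32 mm wide whose rim is 66 mm above the bench. Moves with the cover.
- driver_stand: Light wooden block, 56 x 56 mm and 74 mm high, fixed to the bench, with a 5.5 mm vertical hole in its middle. Origin at the centre of its underside, z up. The screwdriver stands in it, shaft down the hole, handle on top.
- screwdriver: Loose screwdriver, 159 mm long, 60 g, standing upright in the stand: yellow round handle 23 mm thick and 88 mm long above, steel shaft 4 mm thick and 72 mm long below. Its own y axis points along it from tip to handle end (up, as it stands). Origin 80 mm above the tip and 11.5 mm beside the axis.
- driver_tip (a point): End of the screwdriver's shaft, on its axis (about 2 mm above the bench as it stands).
- driver_handle (a point): Point on the screwdriver's axis, in the handle, 125 mm above the tip and 34 mm below the handle's end; a good place to grip. Above the tip, save that the screwdriver may lean up to 0.02 rad in its hole.
- solvent_bottle: White pump bottle, 60 mm wide, 136 mm high; a loose bystander. Origin at the centre of its underside.
- pin_cup: Grey steel cup, 58 mm wide, 43 mm high; a loose bystander. Origin at the centre of its underside.
- qc_stamp: Hand stamp with wooden knob, 26 x 34 x 64 mm high; a loose bystander. Origin at the centre of its underside.

How it is judged:
By the outcome, as a careful person would: the job done as asked, in the order asked, and still so for the second after the job is handed in, while the arm keeps its last pose, push and grip.
It also fails if it takes over 53 s, if anything falls off the work surface, if the arm or the gripper's body presses on something with over 40 N, if the wrist force passes 120 N, or if a joint passes its speed limit or range.

## Working session

There is one attempt and no reset: what is moved stays moved. The work goes in short steps, each a Python script; the robot and the scene stay as the last script left them, time stands still between calls to the robot, and variables do not carry over. Pictures are saved under pics/ and viewed, about 8 in all and at most 12, crops included, and the job is handed in when it is done.

```bash
ls; mkdir -p pics; python3 - <<'E'
from workcell import manip
import cv2,numpy as np
np.set_printoptions(precision=4,suppress=True)
ims=[]
for n in ["scene","side"]:
    im=manip.read_camera(n); cv2.imwrite(f"pics/{n}0.png",im[:,:,::-1]); ims.append(im)
    m=manip.camera_model(n); print(n,m["intrinsics"],m["k1"],m["T"])
im=manip.read_camera("wrist"); m=manip.camera_model("wrist");cv2.imwrite("pics/wrist0.png",im[:,:,::-1]); print(m)
print(manip.state(),manip.tip_extent)
cv2.imwrite("pics/both0.png",cv2.resize(np.hstack(ims),(800,300))[:,:,::-1])
E
```

```text
pics
scene [[485.1945   0.     265.6083]
 [  0.     485.1945 195.0192]
 [  0.       0.       1.    ]] -0.03725311755291016 [[-0.4689  0.5738 -0.6715 -0.3014]
 [-0.8832 -0.3045  0.3566  0.5581]
 [ 0.0001  0.7603  0.6496  0.9192]
 [ 0.      0.      0.      1.    ]]
side [[392.288    0.     252.8071]
 [  0.     392.288  189.9354]
 [  0.       0.       1.    ]] -0.09027547468548604 [[ 0.9965 -0.046   0.0698  0.5916]
 [ 0.0827  0.665  -0.7422 -0.6065]
 [-0.0123  0.7454  0.6665  0.7285]
 [ 0.      0.      0.      1.    ]]
{'intrinsics': array([[277.2237,   0.    , 256.9275],
       [  0.    , 277.2237, 192.5727],
       [  0.    ,   0.    ,   1.    ]]), 'k1': -0.03553479667610351, 'T': array([[ 0.3732,  0.8871,  0.2718,  0.2813],
       [-0.9278,  0.3567,  0.1095, -0.4799],
       [ 0.0002, -0.293 ,  0.9561,  0.3848],
       [ 0.    ,  0.    ,  0.    ,  1.    ]])}
{'time_s': 0.15, 'q': array([-1.2726,  0.3511,  1.6522, -0.    ,  1.1391, -0.0846]), 'qd': array([ 0.0012, -0.0007, -0.002 , -0.0006, -0.0002, -0.0018]), 'effort': array([  0.0004, -49.7463, -28.5345,   0.0699,   0.0246,  -0.0001]), 'ee_pos': array([ 0.2054, -0.51  ,  0.2353]), 'orientation': array([-1.5708,  0.0008, -1.188 ]), 'ft_force': array([0.2147, 0.5944, 0.4976]), 'torque': array([-0.0087, -0.0002,  0.0125]), 'gripper_width': 0.09299718893874011} 0.017
```

View pics/scene0.png

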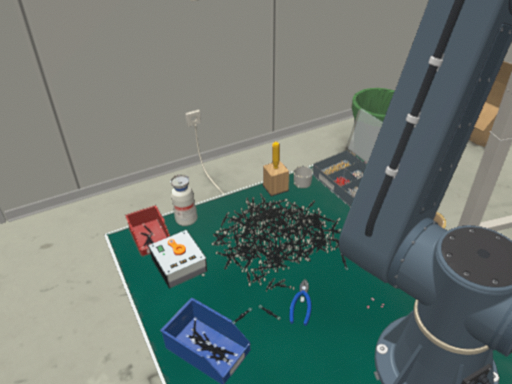

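View pics/side0.png

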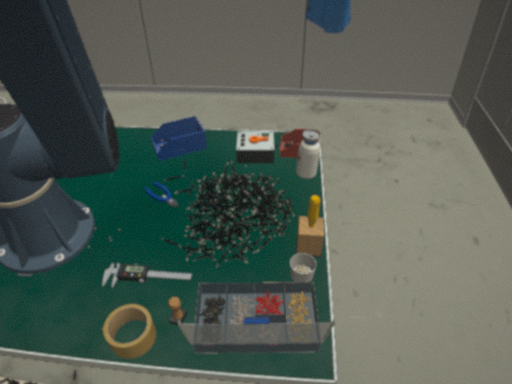

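The scene view shows the tester around (178,257), with its orange cover at (177,247), and the driver in its stand at (276,170). In the side view the tester is at (256,145) and the driver at (314,210). The bottle stands near the tester and the cup near the stand.

```bash
cat > h.py <<'E'
from workcell import manip
import cv2,numpy as np
np.set_printoptions(precision=4,suppress=True)
def ray(m,uv):
    K=m["intrinsics"]; d=np.array([m["k1"],0,0,0,0])
    # small k1: exact inverse of x*(1+k1 r^2)
    p=cv2.undistortPoints(np.array([[uv]],float),K,d)[0,0]
    v=m["T"][:3,:3]@np.array([p[0],-p[1],-1]); return m["T"][:3,3],v/np.linalg.norm(v)
def on_plane(m,uv,z):
    o,v=ray(m,uv); return o+v*(z-o[2])/v[2]
def tri(ms,uvs):
    A=0;b=0;R=[ray(m,u) for m,u in zip(ms,uvs)]
    for o,v in R:
        P=np.eye(3)-np.outer(v,v);A=A+P;b=b+P@o
    x=np.linalg.solve(A,b); return x,[np.linalg.norm((np.eye(3)-np.outer(v,v))@(x-o)) for o,v in R]
def proj(m,X):
    T=m["T"];p=T[:3,:3].T@(np.asarray(X)-T[:3,3]);x=np.array([p[0],-p[1]])/-p[2]
    x=x*(1+m["k1"]*(x@x));return m["intrinsics"][:2,:2]@x+m["intrinsics"][:2,2]
def mask(im,lo,hi):
    return cv2.inRange(cv2.cvtColor(im,cv2.COLOR_RGB2HSV),np.array(lo),np.array(hi))
def biggest(mk):
    n,l,s,c=cv2.connectedComponentsWithStats(mk); i=1+np.argmax(s[1:,4]); return l==i,c[i],s[i]
E
python3 - <<'E'
from h import *
S={n:cv2.imread(f"pics/{n}0.png")[:,:,::-1].copy() for n in("scene","side")}
M={n:manip.camera_model(n) for n in S}
box={"scene":[(130,220,90,75),(245,130,90,75)],"side":[(215,110,90,75),(270,180,90,75)]}
rows=[]
for n in S: rows.append(np.hstack([cv2.resize(S[n][y:y+h,x:x+w],(400,300),interpolation=cv2.INTER_CUBIC) for x,y,w,h in box[n]]))
cv2.imwrite("pics/crops.png",np.vstack(rows)[:,:,::-1])
for n in S:
    for nm,lo,hi,b in(("orange",(5,170,120),(17,255,255),box[n][0]),("yellow",(18,150,80),(32,255,255),box[n][1])):
        mk=np.zeros(S[n].shape[:2],np.uint8);x,y,w,h=b;mk[y:y+h,x:x+w]=mask(S[n],lo,hi)[y:y+h,x:x+w]
        l,c,s=biggest(mk);print(n,nm,c,s)
E
```

```text
scene orange [177.4545 247.7922] [169 242  16  12  77]
scene yellow [275.483  154.1973] [273 142   6  27 147]
side orange [256.0943 138.7925] [250 137  17   5  53]
side yellow [313.5596 209.5415] [308 195  13  32 277]
```

View pics/crops.png

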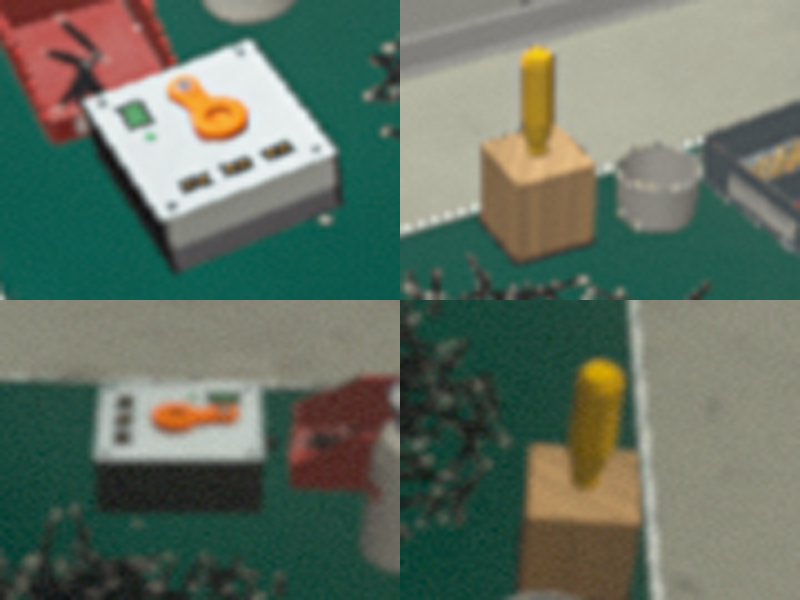

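The crops show the tester's white top with the recess ring at scene ≈(180,250) and side ≈(255,139). The cover is nearly shut, and the driver stands upright in the stand with the cup beside it. Next I'll compute rough poses, then take wrist views.

```bash
python3 - <<'E'
from h import *
M={n:manip.camera_model(n) for n in("scene","side")}
a=lambda b,p:(b[0]+p[0]*.225,b[1]+p[1]*.25)
c=np.array([on_plane(M["scene"],a((130,220),p),.055) for p in[(85,98),(250,40),(340,152),(168,218)]])
print("corners",c,"ctr",c.mean(0)); print(np.linalg.norm(c-np.roll(c,-1,0),axis=1))
e=(c[1]+c[0]-c[2]-c[3])/2;print("rear dir yaw",np.arctan2(e[1],e[0]), (lambda f:np.arctan2(f[1],f[0]))(c[0]+c[3]-c[1]-c[2]))
print("recess",on_plane(M["scene"],(180,250),.066),on_plane(M["side"],(255,139),.066),tri(M.values(),[(180,250),(255,139)]))
print("handle",tri(M.values(),[(275.5,154.2),(313.6,209.5)]))
print("handle top/bot tri",tri(M.values(),[(276,142.5),(315,196)]),tri(M.values(),[(275.5,168),(312,226)]))
print(on_plane(M["scene"],(275.5,168),.075),on_plane(M["side"],(312,226),.075))
for n in M: print(n,[proj(M[n],p) for p in c])
st=manip.state()
m=manip.camera_model("wrist");print((m["T"][:3,3]-st["ee_pos"]))
h=tri(M.values(),[(275.5,154.2),(313.6,209.5)])[0]
for y in np.arange(-3,3.2,.4):
    for p in((h[0],h[1],.3),(h[0],h[1],.129),(c.mean(0)[0],c.mean(0)[1],.3)):
        q=manip.solve_ik(p,[-np.pi/2,0,y]); print(round(y,1),None if q is None else np.round(q,2),end=" | ")
    print()
E
```

```text
corners [[0.5607 0.424  0.055 ]
 [0.5656 0.3251 0.055 ]
 [0.4538 0.3164 0.055 ]
 [0.4484 0.4152 0.055 ]] ctr [0.5071 0.3702 0.055 ]
[0.0991 0.1121 0.0989 0.1127]
rear dir yaw 0.07765668197767647 1.6229206880818463
recess [0.4976 0.3657 0.066 ] [0.5099 0.3579 0.066 ] (array([0.5074, 0.3649, 0.0589]), [np.float64(0.002599010359791574), np.float64(0.002599010359791508)])
handle (array([0.6662, 0.0133, 0.122 ]), [np.float64(0.0006012586781526585), np.float64(0.0006012586781526961)])
handle top/bot tri (array([0.6653, 0.013 , 0.1622]), [np.float64(0.0008575729474986767), np.float64(0.0008575729474986749)]) (array([0.6674, 0.0115, 0.0714]), [np.float64(0.00017496122103826387), np.float64(0.00017496122103825707)])
[0.6631 0.0138 0.075 ] [0.6672 0.0083 0.075 ]
scene [array([149.125, 244.5  ]), array([186.25, 230.  ]), array([206.5, 258. ]), array([167.8, 274.5])]
side [array([272.9948, 130.4952]), array([273.186 , 149.2313]), array([234.7508, 149.4817]), array([236.7467, 130.7749])]
[0.0759 0.0301 0.1495]
-3.0 None | -3.0 None | -3.0 [ 0.56  0.44  1.36 -0.    1.34 -2.73] | 
-2.6 [-0.05  0.52
[... 1168 characters left out ...]
1.38 -1.05] | 1.0 [-0.05  0.67  1.41  0.    1.06 -1.05] | 1.0 [ 0.56  0.44  1.36  0.    1.34 -0.44] | 
1.4 [-0.05  0.52  1.24  0.    1.38 -1.45] | 1.4 [-0.05  0.67  1.41  0.    1.06 -1.45] | 1.4 [ 0.56  0.44  1.36  0.    1.34 -0.84] | 
1.8 [-0.05  0.52  1.24 -0.    1.38 -1.85] | 1.8 [-0.05  0.67  1.41 -0.    1.06 -1.85] | 1.8 [ 0.56  0.44  1.36  0.    1.34 -1.24] | 
2.2 [-0.05  0.52  1.24 -0.    1.38 -2.25] | 2.2 [-0.05  0.67  1.41 -0.    1.06 -2.25] | 2.2 [ 0.56  0.44  1.36  0.    1.34 -1.64] | 
2.6 [-0.05  0.52  1.24 -0.    1.38 -2.65] | 2.6 [-0.05  0.67  1.41 -0.    1.06 -2.65] | 2.6 [ 0.56  0.44  1.36 -0.    1.34 -2.04] | 
3.0 None | 3.0 None | 3.0 [ 0.56  0.44  1.36 -0.    1.34 -2.44] |
```

```bash
python3 - <<'E'
from h import *
o=[-np.pi/2,0,np.pi/2]
M={n:manip.camera_model(n) for n in("scene","side")}
print("bottle",on_plane(M["side"],(306,174),0),on_plane(M["scene"],(186,221),0))
ims=[]
for n,p in(("st",(.62,.012,.27)),("te",(.49,.37,.25))):
    manip.move_to(p,o); manip.dwell(.3)
    m=manip.camera_model("wrist"); im=manip.read_camera("wrist"); np.save(f"{n}.npy",m,allow_pickle=True)
    cv2.imwrite(f"pics/w_{n}.png",im[:,:,::-1]); ims.append(im); print(manip.state()["time_s"],manip.state()["ee_pos"],m["T"][:3])
cv2.imwrite("pics/w_both.png",cv2.resize(np.hstack(ims),(800,300))[:,:,::-1])
E
```

```text
bottle [0.6644 0.285  0.    ] [0.6542 0.2982 0.    ]
2.875 [0.62   0.0118 0.27  ] [[ 0.0009 -0.9557 -0.2944  0.5376]
 [ 1.      0.0006  0.001   0.0113]
 [-0.0008 -0.2944  0.9557  0.4196]]
4.65 [0.4903 0.3697 0.25  ] [[ 0.0012 -0.9557 -0.2944  0.408 ]
 [ 1.      0.0009  0.0011  0.3692]
 [-0.0008 -0.2944  0.9557  0.3996]]
```

View pics/w_both.png

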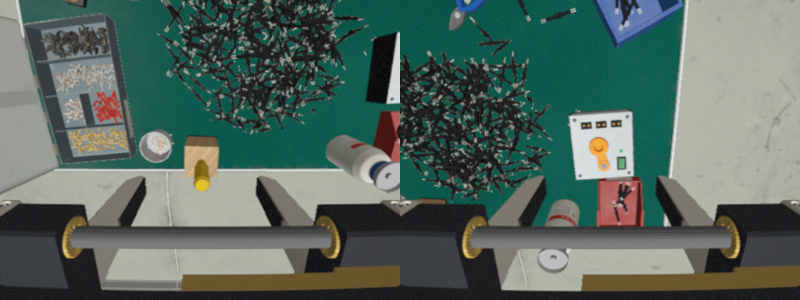

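Both wrist views are clear. In the left one the stand and yellow handle top are at about (203,183) of the half picture. In the right one the tester is at (602,145), with the orange ring at (598,146) and the pivot end at (603,166). I'll extract these with masks.

```bash
python3 - <<'E'
from h import *
m=np.load("te.npy",allow_pickle=True).item(); im=cv2.imread("pics/w_te.png")[:,:,::-1].copy()
w=mask(im,(0,0,165),(180,60,255)); w[:, :200]=0;w[:,310:]=0;w[:130]=0;w[238:]=0
org=mask(im,(5,150,120),(22,255,255)); org[:130]=0;org[240:]=0
w=cv2.morphologyEx(w,cv2.MORPH_OPEN,np.ones((3,3)))
l,c,s=biggest(w); print("white",c,s)
cs,_=cv2.findContours(l.astype(np.uint8),cv2.RETR_EXTERNAL,cv2.CHAIN_APPROX_NONE)
P=np.array([on_plane(m,p[0],.055)[:2] for p in cs[0]])
r=cv2.minAreaRect((P*1000).astype(np.float32)); print("rect mm",r)
lo,co,so=biggest(org); print("orange",co,so)
co2,_=cv2.findContours(lo.astype(np.uint8),cv2.RETR_EXTERNAL,cv2.CHAIN_APPROX_NONE)
f=cv2.drawContours(np.zeros(lo.shape,np.uint8),co2,-1,1,-1)
d=cv2.distanceTransform(f,cv2.DIST_L2,5); _,R,_,uv=cv2.minMaxLoc(d); print("disk",uv,R,on_plane(m,uv,.066))
Q=np.array([on_plane(m,p[0],.064)[:2] for p in co2[0]])*1000
print("orange mm bbox",Q.min(0),Q.max(0))
D=np.array([on_plane(m,uv,.066)[:2]])*1000
# circle fit of front half (x below disk centre + 4)
q=Q[Q[:,0]<D[0,0]+5]; A=np.c_[2*q,np.ones(len(q))]; sol=np.linalg.lstsq(A,(q**2).sum(1),rcond=None)[0]; print("circ",sol[:2],np.sqrt(sol[2]+sol[:2]@sol[:2]))
m2=np.load("st.npy",allow_pickle=True).item(); im2=cv2.imread("pics/w_st.png")[:,:,::-1].copy()
y=mask(im2,(20,150,80),(34,255,255));y[:190]=0;y[260:]=0
ly,cy,sy=biggest(y);print("yellow",cy,sy)
a=cv2.resize(im[125:245,190:330],(400,343),interpolation=cv2.INTER_CUBIC);b=cv2.resize(im2[160:260,200:316],(400,343),interpolation=cv2.INTER_CUBIC)
cv2.imwrite("pics/wz.png",np.hstack([a,b])[:,:,::-1])
E
```

```text
white [258.4121 185.5895] [ 217  143   82   87 4987]
rect mm ((508.2230529785156, 371.2420654296875), (111.47632598876953, 100.03472137451172), 3.8016836643218994)
orange [255.2852 192.2746] [243 176  24  42 568]
disk (254, 187) 10.984498977661133 [0.5034 0.3651 0.066 ]
orange mm bbox [489.783  351.2086] [544.6542 380.5492]
circ [504.0035 364.9767] 13.883508859384023
yellow [257.9657 225.2435] [249 205  20  39 612]
```

View pics/wz.png

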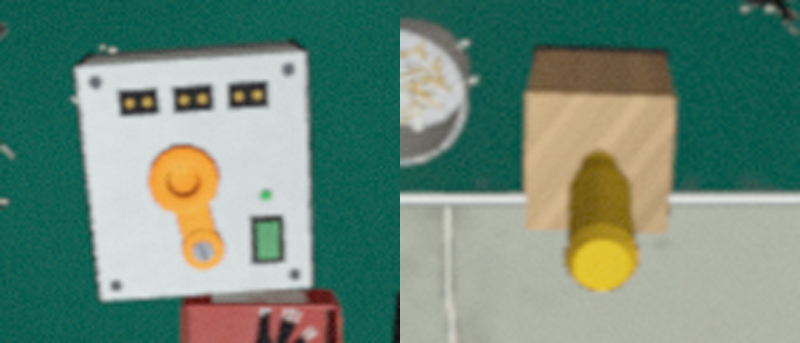

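```bash
python3 - <<'E'
from h import *
m=np.load("te.npy",allow_pickle=True).item();m2=np.load("st.npy",allow_pickle=True).item()
print("pivot",on_plane(m,(261.05,212.5),.066),"recess",on_plane(m,(254.4,188),.059))
t=on_plane(m2,(258.6,235.5),.161);b=on_plane(m2,(258,206.6),.076);print("handle top,bot",t,b)
h=b+(t-b)*.6
h=(h+np.array([.6662,.0133,0]))/2;print(h)
o=[-np.pi/2,0,np.pi/2]
manip.move_to((h[0],h[1],.24),o); manip.move_linear((h[0],h[1],.125),feed=.1)
f0=manip.state()["ft_force"]
manip.close(45); manip.dwell(.3); s=manip.state();print(s["gripper_width"],s["ft_force"]-f0,s["time_s"])
for n in("wrist","side"): cv2.imwrite(f"pics/g_{n}.png",manip.read_camera(n)[:,:,::-1])
p=s["ee_pos"]
manip.move_linear((p[0],p[1],.275),feed=.1); manip.dwell(.3); s=manip.state();print(s["ee_pos"],s["orientation"],s["gripper_width"],s["ft_force"]-f0,s["time_s"])
m=manip.camera_model("wrist");np.save("l.npy",m,allow_pickle=True);im=manip.read_camera("wrist");cv2.imwrite("pics/l_wrist.png",im[:,:,::-1])
im2=manip.read_camera("side");cv2.imwrite("pics/l_side.png",im2[:,:,::-1])
cv2.imwrite("pics/l.png",np.hstack([cv2.resize(im[130:280,160:360],(400,300),interpolation=2),cv2.resize(im2[110:260,240:440],(400,300),interpolation=2)])[:,:,::-1])
E
```

```text
pivot [0.5376 0.3741 0.066 ] recess [0.5068 0.3656 0.059 ]
handle top,bot [0.6633 0.0127 0.161 ] [0.6628 0.0123 0.076 ]
[0.6647 0.0129 0.0635]
0.02205199376083383 [ 0.2607  1.7915 -0.9399] 8.825
[0.6646 0.013  0.2748] [-1.5706  0.      1.5708] 0.02224479880638513 [-0.5032  0.9439  0.456 ] 10.875
```

View pics/l.png

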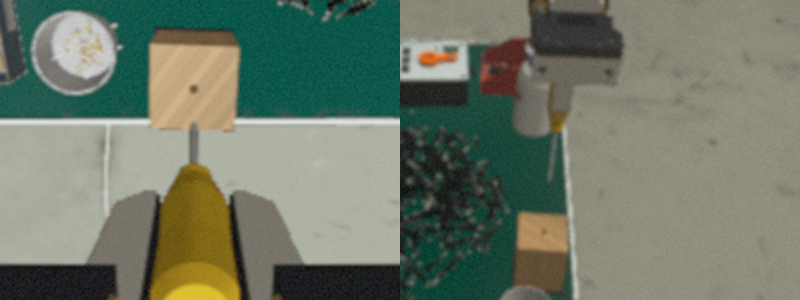

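The driver is gripped and lifted clear. The tip is at wrist px ≈(256.5,192) and side px ≈(315.5,200.5). I'll locate it, then carry it over the tester and check it there.

```bash
python3 - <<'E'
from h import *
m=np.load("l.npy",allow_pickle=True).item();S=manip.camera_model("side")
print(tri([m,S],[(256.5,192),(315.5,200.5)]),on_plane(m,(256.5,192),.152),on_plane(S,(315.5,200.5),.152))
print("nominal px wrist",proj(m,(.6646,.013,.152)),"side",proj(S,(.6646,.013,.152)))
psi=.0663; piv=np.array([.5381,.3732]); 
rec=np.array([.5045,.3653])
a=np.arctan2(*(piv-rec)[::-1])-psi; print("theta0",a)
o=[-np.pi/2,0,np.pi/2]
manip.move_to((rec[0],rec[1],.275),o)
manip.move_linear((rec[0],rec[1],.205)); manip.dwell(.3)
s=manip.state();print(s["ee_pos"],s["ft_force"],s["time_s"],s["gripper_width"])
m=manip.camera_model("wrist");np.save("t.npy",m,allow_pickle=True)
P=[];
for n,(x,y) in(("wrist",(190,120)),("side",(200,80)),("scene",(130,190))):
    im=manip.read_camera(n);cv2.imwrite(f"pics/t_{n}.png",im[:,:,::-1]);P.append(cv2.resize(im[y:y+100,x:x+100],(400,400),interpolation=2))
cv2.imwrite("pics/t.png",cv2.resize(np.hstack(P),(798,266))[:,:,::-1] if 0 else np.hstack(P[:2])[:,:,::-1])
E
```

```text
(array([0.667 , 0.012 , 0.1506]), [np.float64(0.0010459839674414268), np.float64(0.0010459839674415948)]) [0.6655 0.0118 0.152 ] [0.6679 0.011  0.152 ]
nominal px wrist [257.6311 191.1609] side [313.9456 199.7858]
theta0 0.16462477469575842
[0.5047 0.3654 0.2057] [ 0.1112 -0.0149 -1.1064] 13.3333 0.021784710266031335
```

View pics/t.png

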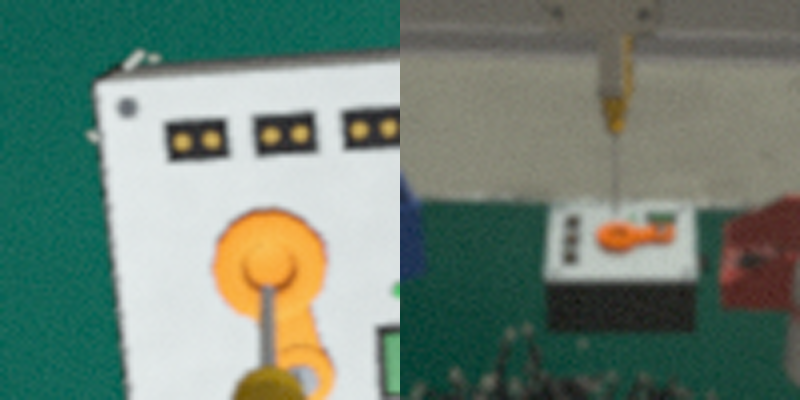

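The tip is at wrist crop (267,287) and the recess at (270,265). I'll take the relative offset from this same camera, correct it, and lower with a force guard.

```bash
python3 - <<'E'
from h import *
m=np.load("t.npy",allow_pickle=True).item()
tip=on_plane(m,(256.75,191.75),.2057-.1235); r1=on_plane(m,(257.4,186.2),.062)
print(tip,r1,r1-tip)
p=manip.state()["ee_pos"]; d=(r1-tip)[:2]; print("off tip-tcp",tip[:2]-p[:2])
d=np.clip(d,-.006,.006)
manip.move_linear((p[0]+d[0],p[1]+d[1],.205)); manip.dwell(.2); f0=manip.state()["ft_force"]
hit=manip.move_linear((p[0]+d[0],p[1]+d[1],.180),feed=.03,until_force=3)
s=manip.state();print(hit,s["ee_pos"],s["ft_force"]-f0,s["time_s"])
m=manip.camera_model("wrist");np.save("r.npy",m,allow_pickle=True)
im=manip.read_camera("wrist");cv2.imwrite("pics/r_wrist.png",im[:,:,::-1])
im2=manip.read_camera("side")
cv2.imwrite("pics/r.png",np.hstack([cv2.resize(im[120:220,190:290],(400,400),interpolation=2),cv2.resize(im2[90:165,225:300],(400,400),interpolation=2)])[:,:,::-1])
E
```

```text
[0.5057 0.3646 0.0822] [0.5055 0.3653 0.062 ] [-0.0002  0.0007 -0.0202]
off tip-tcp [ 0.0011 -0.0007]
True [0.5043 0.366  0.1816] [-1.7534  0.214   5.0303] 14.6667
```

View pics/r.png

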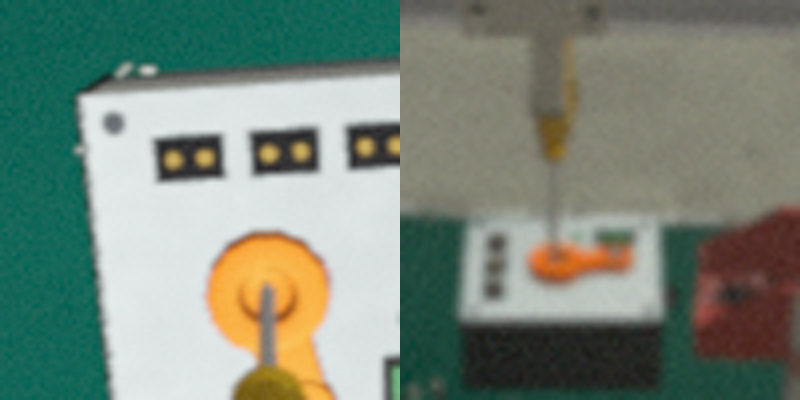

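The tip is visibly inside the recess and touched its floor at TCP z 0.1816. I'll raise it 2.5 mm and swing along the arc about the pivot.

```bash
python3 - <<'E'
from h import *
psi=.0663; piv=np.array([.5381,.3732]); off=np.array([.0011,-.0007])
z=.1816+.0025
p=manip.state()["ee_pos"]; manip.move_linear((p[0],p[1],z),feed=.05); manip.dwell(.2)
f0=manip.state()["ft_force"]
pos=lambda th:(*(piv+.034*np.array([np.cos(psi+np.pi+th),np.sin(psi+np.pi+th)])-off),z)
for th in np.r_[np.arange(.3,1.56,.15),1.6,1.66,1.72,1.78,1.84]:
    hit=manip.move_linear(pos(th),feed=.04,until_force=4 if th>1.5 else 6)
    s=manip.state(); print(round(th,2),hit,s["ft_force"]-f0,round(s["time_s"],2))
    if hit: break
print(s["ee_pos"],s["gripper_width"])
m=manip.camera_model("wrist");np.save("o.npy",m,allow_pickle=True)
im=manip.read_camera("wrist");cv2.imwrite("pics/o_wrist.png",im[:,:,::-1])
cv2.imwrite("pics/o.png",cv2.resize(im[110:230,190:350],(800,600),interpolation=2)[:,:,::-1])
E
```

```text
0.3 False [-1.582   0.4807  0.6781] 15.47
0.45 False [-1.105  -0.0262  0.1655] 15.75
0.6 False [-0.6207  0.2633 -0.0761] 16.02
0.75 False [-0.8022  2.0158  0.0277] 16.3
0.9 False [-0.6755  0.5869 -0.3959] 16.57
1.05 False [-0.1886  0.4853  0.0915] 16.85
1.2 False [-1.3001  0.5901 -0.8245] 17.12
1.35 False [-0.5801  0.3549 -0.7731] 17.4
1.5 False [-0.0273  0.6824  0.4231] 17.68
1.6 False [-0.9169  0.1682  1.0934] 17.93
1.66 False [-0.6452  0.5037  0.9739] 18.18
1.72 False [-2.949  -0.3531  2.5775] 18.43
1.78 False [-5.1247 -0.8588  1.2208] 18.68
1.84 False [-5.0123 -1.7924  1.512 ] 18.93
[0.548  0.3416 0.1839] 0.021815103574841083
```

View pics/o.png

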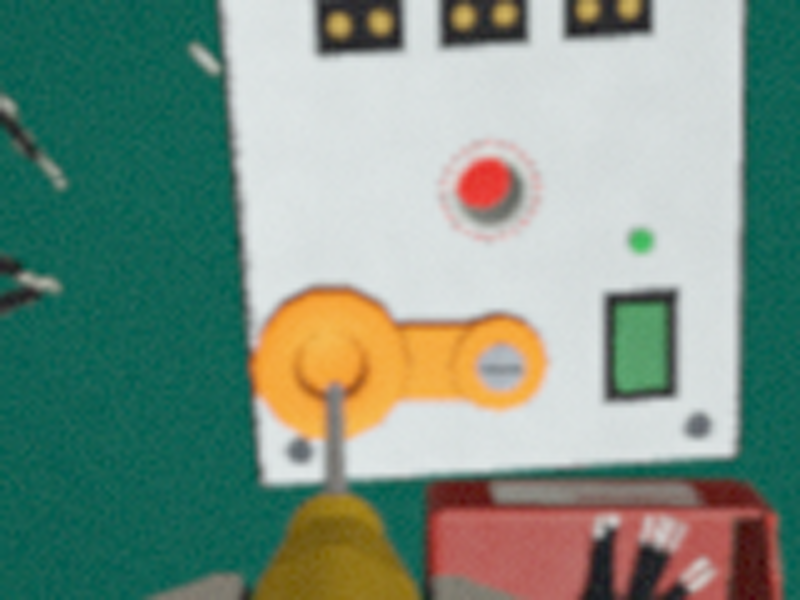

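The cover is at its stop and the hole is fully clear. The mouth is at crop (489,190) and the tip at (335,388). I'll back off, lift, go over the hole, and re-measure the tip offset.

```bash
python3 - <<'E'
from h import *
m=np.load("o.npy",allow_pickle=True).item(); g=lambda x,y:(190+x/5,110+y/5)
s=manip.state();p=s["ee_pos"]
tip=on_plane(m,g(335,388),p[2]-.1226);hole=on_plane(m,g(489,190.5),.055)
dsk=on_plane(m,g(333,362),.064);pv=on_plane(m,g(500,368),.066)
v=dsk-pv;print("cover",np.arctan2(-v[1],-v[0])-.0663,np.linalg.norm(v[:2]))
print("tip-tcp",tip-p,"hole",hole,"model hole",.5082-.004*np.cos(.0663),.3712-.004*np.sin(.0663))
q=p+np.array([-.004,0,0]); manip.move_linear(q,feed=.05)
manip.move_linear((q[0],q[1],.207),feed=.08)
t=hole[:2]-(tip-p)[:2]
manip.move_linear((t[0],t[1],.207),feed=.08); manip.dwell(.3)
s=manip.state();print(s["ee_pos"],s["ft_force"],s["time_s"])
m=manip.camera_model("wrist");np.save("b.npy",m,allow_pickle=True)
im=manip.read_camera("wrist");cv2.imwrite("pics/b_wrist.png",im[:,:,::-1])
cv2.imwrite("pics/b.png",cv2.resize(im[140:260,180:340],(800,600),interpolation=2)[:,:,::-1])
E
```

```text
cover 1.4836195990341878 0.03340440627494832
tip-tcp [-0.0041 -0.0008 -0.1226] hole [0.5044 0.3718 0.055 ] model hole 0.5042087881601234 0.3709349942468006
[0.5087 0.3723 0.207 ] [-0.7676 -0.4354 -0.3444] 20.7
```

View pics/b.png

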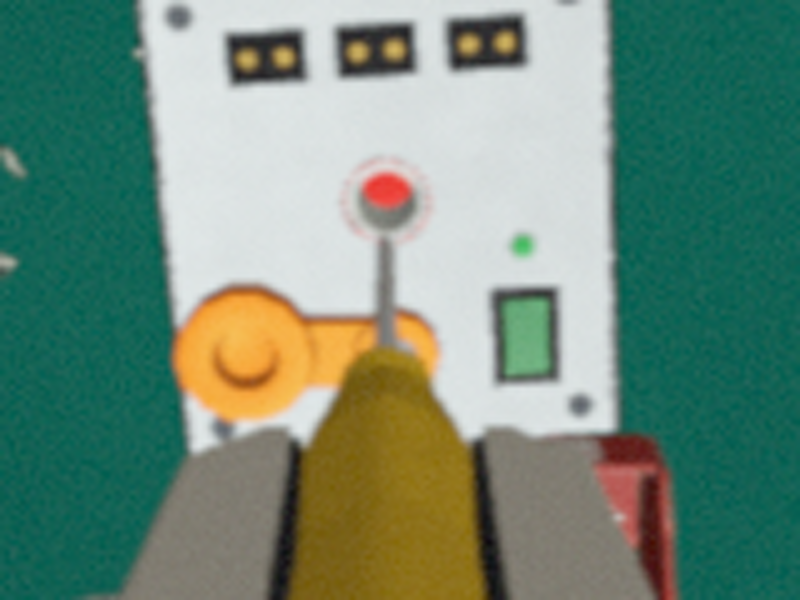

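The tip is at crop (386,240) and the mouth centre at (387,202), and the cover has stayed open. I'll apply the correction and lower with a force guard.

```bash
python3 - <<'E'
from h import *
m=np.load("b.npy",allow_pickle=True).item(); g=lambda x,y:(180+x/5,140+y/5)
p=manip.state()["ee_pos"]
tip=on_plane(m,g(386,240),p[2]-.1226);hole=on_plane(m,g(387,202),.055);print(tip-p,hole,hole-tip)
t=p+(hole-tip)
manip.move_linear((t[0],t[1],.207),feed=.05);manip.dwell(.2);f0=manip.state()["ft_force"]
hit=manip.move_linear((t[0],t[1],.166),feed=.05,until_force=4)
s=manip.state();print(hit,s["ee_pos"],s["ft_force"]-f0,s["time_s"])
if not hit:
    for z in np.arange(.164,.150,-.001):
        hit=manip.move_linear((t[0],t[1],z),feed=.02,until_force=9)
        manip.dwell(.05);s=manip.state();print(round(z,4),hit,s["ee_pos"][2],s["ft_force"]-f0)
        if hit: break
m=manip.camera_model("wrist");np.save("p.npy",m,allow_pickle=True)
im=manip.read_camera("wrist");cv2.imwrite("pics/p_wrist.png",im[:,:,::-1])
cv2.imwrite("pics/p.png",cv2.resize(im[140:260,180:340],(800,600),interpolation=2)[:,:,::-1]);print(s["time_s"],s["gripper_width"])
E
```

```text
[-0.0036 -0.0006 -0.1226] [0.5047 0.372  0.055 ] [-0.0004  0.0002 -0.0294]
False [0.5085 0.3726 0.1663] [-0.5169 -0.6605  0.6838] 22.1667
0.164 False 0.16406350130236536 [-0.3446 -0.4727  0.4901]
0.163 False 0.16298278559786095 [-1.103  -0.1985  0.3725]
0.162 False 0.16196933281357512 [ 0.2138  0.5669 -0.0331]
0.161 False 0.1609663968205674 [-0.2901 -1.3645  0.0723]
0.16 False 0.16003981613731608 [-0.3249  0.4022  1.4277]
0.159 False 0.15908458515669396 [-0.3611 -0.4366  2.2731]
0.158 False 0.1580548740784475 [-0.3007 -0.5446  2.0966]
0.157 False 0.15706486380309112 [-0.1568  0.3985  4.132 ]
0.156 False 0.1560464396059685 [-0.7403  0.632   3.1302]
0.155 False 0.15506136511067192 [ 1.2862 -0.645   4.9097]
0.154 False 0.15457262261251928 [ 0.0455 -0.3667  8.4879]
0.153 False 0.15418908970402131 [-1.2511 -1.0026 13.9709]
0.152 False 0.15384639215625906 [-2.7626 -2.5634 17.7489]
0.151 False 0.15349891917506217 [-3.3619 -1.9445 23.2238]
0.15 False 0.15314372308041244 [-3.1137 -4.2903 26.444 ]
26.6667 0.022030748021215924
```

View pics/p.png

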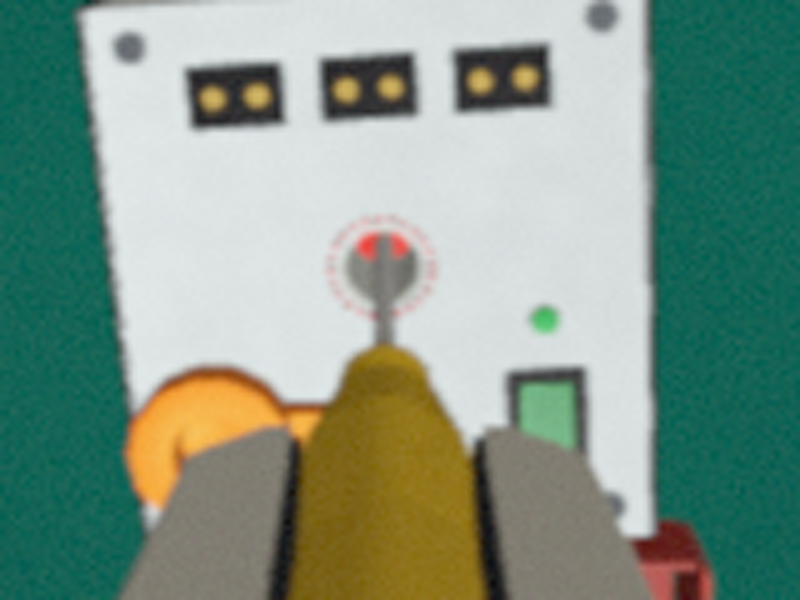

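The force profile matches the button: contact at TCP z ≈0.160, spring rise over 5 mm, then a hard stop at ≈0.1548. The 26 N push is more than needed, so I'll ease it to about 12 N, check that it holds, and hand in.

```bash
python3 - <<'E'
from h import *
f0z=-.35
p=manip.state()["ee_pos"]
for z in(.1515,.1525,.153,.1535):
    manip.move_linear((p[0],p[1],z),feed=.02);manip.dwell(.3)
    F=[]
    for _ in range(4): F.append(manip.state()["ft_force"]);manip.dwell(.03)
    F=np.mean(F,0);s=manip.state();print(z,s["ee_pos"],F,s["time_s"])
    if F[2]<15: break
manip.dwell(1);s=manip.state();print(s["ee_pos"],s["ft_force"],s["gripper_width"],s["time_s"])
im=manip.read_camera("wrist");cv2.imwrite("pics/f.png",cv2.resize(im[140:260,180:340],(800,600),interpolation=2)[:,:,::-1])
if s["ft_force"][2]>8: manip.close_job();print("handed in")
E
```

```text
0.1515 [0.5099 0.3731 0.1536] [-3.3849 -2.8613 19.5172] 27.4
0.1525 [0.5097 0.3731 0.1539] [-2.7702 -2.2147 14.7809] 28.0833
[0.5097 0.373  0.1539] [-1.7952 -2.2135 15.5147] 0.022103084842237407 29.0833
the job is handed in; nothing more can be done
handed in
```

View pics/f.png

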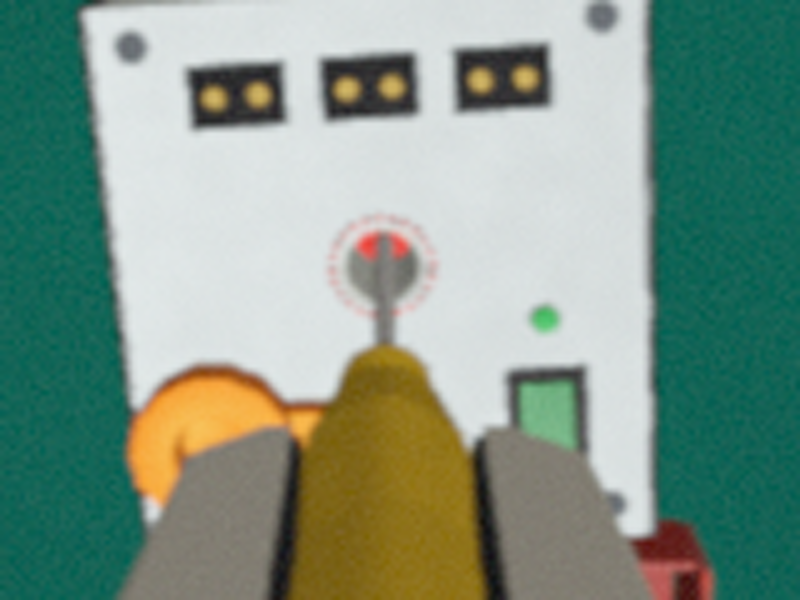

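I took the screwdriver out of its stand and swung the orange cover to its stop with the tip in the recess. I then pressed the red button down on its stop and handed the job in at about 29 s, still gripping and pressing.

- **Cover:** it measured about 1.48 rad in the wrist picture once the side force had risen at the stop. It stayed open in the later pictures.
- **Button:** the force began to rise at TCP z ≈ 0.160 and rose gently over about 5 mm. It then climbed steeply to about 26 N. I eased the push, and it was steady at about 15 N for the last second before hand-in.
- **Grip:** 22 mm at the end, unchanged since the grasp. The last wrist picture shows the shaft in the hole with the tip on the red button.

**Checks that disagreed:**
- The driver tilted about 0.03 rad in the jaws when pushed against the cover stop. I re-measured the tip before entering the hole.
- The 9 N force stop did not trigger during the final press because I ran it in small steps. That is how the push reached 26 N, still under the 40 N limit.
- I did not photograph the bystanders at the end; no move was planned near them.

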